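# Fit the quarter-turn stop and load the roller feed lane

### The arm

A 6-joint arm with a two-finger parallel gripper is mounted at the origin on a cart in front of the work surface, level with it; the furniture and walls round the work are solid. World frame = base frame: x ahead of the robot, y to its left, z up, the work surface at z = 0. Lengths are in m, angles in rad, forces in N, time in s.
With the tool pointing down it reaches from about 0.25 to 0.775 m from the base axis. Payload 4 kg.
Tool frame: the origin (TCP) lies on the centre line of the jaws, within the pads' length; the fingertips stand 14 mm ahead of it and the grasp point (between the pads) lies 5 mm behind it (robot.tcp_to_tips is the distance from the TCP to the fingertips, in m); z points along the fingers, y is the line along which they close (so a half turn about z gives the same grasp; the last joint's range is limited). The gripper opens to 94 mm and grips with 3 to 60 N. Pads are 16 mm wide; open, the fingers measure 119 mm over their backs; the gripper's body (75 mm by 177 mm) begins 78 mm behind the grasp point.
Start: joints at [-1.327, 0.087, 1.371, -0, 1.684, -0.103], TCP at [0.187, -0.517, 0.22] pointing down, gripper open.
Joint ranges: [-3.1, 3.1], [-0.76, 2.03], [0.27, 2.55], [-1.08, 4.22], [0.17, 2.65], [-2.57, 2.57]. Speed limits (rad/s): [2.79, 2.79, 3.14, 3.14, 3.14, 3.14].

### API

Orientations are given as [roll, pitch, yaw] about the fixed x, y, z axes, in that order (R = Rz(yaw) Ry(pitch) Rx(roll)).
In Python, from bench import robot gives the robot as it stands.
- The arm moves only by the tool carry_out, never from a script. Its argument "increments" is a list of rows, each a list of 3 entries, a list of its own where there are three numbers: the closure in counts, from 0 (fully open) to 255 (shut), then the shift along the tool's x, y, z in mm, then the turn about the tool's z in degrees. In form: [[fingers, [dx, dy, dz], twist], ...]. A call has 1 to 8 rows; each row shifts and turns the commanded pose from where the row before left it, along the tool's axes as they then stand; what a row does not reach is not made up. A row lasts 1/10 s, in which the tool goes at most 50 mm and 8.59 degrees, less where a joint would pass 70% of its speed; a pose out of reach is approached as far as the arm can. A call with a gripper value outside its range is refused whole. The fingers move at their own pace and stop on an object; the grip force is fixed at half the most. Time passes only in rows, so rows that do not move let the fingers close. It gives the time, the measured TCP pose, the force, the opening and the grip force at its end, in the units of the state.
- robot.get_obs(): the state, without advancing time (a new reading comes with each control period).
- robot.snapshot(name): name is "side" or "top"; returns the picture (480x640x3 uint8, blue, green, red); there is no depth.
- robot.get_calibration(name): a dict with "vfov" (degrees; the focal length in pixels is half the picture's height over the tangent of half this angle, whatever the lens; pixels are square), "cx", "cy" (the principal point, pixels), "T" (4x4, takes a point from camera to world coordinates). Camera axes: x right, y down, z forward; pixel columns grow to the right and rows downward; lengths in m; the calibration is good to about 2 mm. A picture is of the moment at which its call begins. get_calibration takes no time and is no camera call.
- robot.close_job(): hands the job in; it is judged then, once.
The state is a dict: "time": time; "joint_positions": joint angles; "qvel": joint speeds; "joint_torque": joint torques, N m; "tool_pos": TCP position; "ee_rot": TCP orientation; "wrist_force": force on the tool from outside, world axes, zero at the start; "wrist_torque": the same for the moment, N m; "width": finger opening in m; "finger_force": force on a finger pad.
Only numpy, scipy, OpenCV 4.12 (cv2) and the standard library are available. Lean on these libraries where they do the work, as an engineer would, in place of code of your own. Each camera call takes 0.05 s, during which the arm holds its last target. There are 200 camera calls.

### The job

Make the small roller feed lane ready: take the stop key out of its stand, pass its toggle bar down through the slot in the lane's end plate until the collar sits on the plate, and turn it a quarter turn so that the bar locks underneath and the paddle stands squarely across the lane. Then set the carton lengthwise on the upper half of the sloping rollers and let it go, so that it rolls down and comes to rest against the paddle. Leave the bottles, jar, weight and measuring cylinder standing where they are.

Things in the scene. Friction and masses are not known exactly. Their poses are not given: they have to be found in the camera images.
- key_grip (a point): Centre of the paddle of the loose stop key (0.12 kg), the part to grasp: black, upright, 64 mm long (x), 12 mm thick (y), reaching 26 mm above and 32 mm below this point; z up. Under it a steel collar 40 mm across, 4 mm thick, its underside 36 mm below this point, then a 12 mm shank and the toggle bar. Same after a half turn about z. It stands in its stand at first; lift it straight out.
- key_bar (a point): Centre of the key's round-ended steel toggle bar at the foot of the shank: 50 mm long along the key's y (crosswise to the paddle), 11 mm thick, 50.5 mm below the paddle's centre. Between the bar's top and the collar's underside are 9 mm.
- stand: Fixed grey plastic block, 80 (x) by 90 (y) by 30 mm high, with a pocket 18 by 58 mm along y, 26 mm deep, in which the key's toggle bar hangs; the key's collar rests on the block's top, paddle along x. Origin: centre of its underside on the worktop.
- slot (a point): Centre of the slot, at the top of the feed lane's level end plate, 45 mm above the worktop. x level along the lane, uphill; y across; z up. Slot 54 mm (y) by 15 mm (x); plate 6 mm thick, x -36 to +24 mm, 33 mm free below. Key enters with bar along y (paddle along x); locked when collar is on the plate (paddle centre 36 mm above this point) and it is turned 90 degrees either way, paddle along y.
- first_roller (a point): Top of the lowest roller, 44 mm uphill of the slot and 11 mm above the end plate; axes as the slot. Ten free steel rollers, 16 mm thick, 68 mm long, 22 mm apart, rise from here at 7 degrees for 198 mm. Side plates, inner faces 72 mm apart, 6 mm thick, stand 13 mm above the rollers. The lane is fixed, 306 mm long, 96 mm wide, aluminium.
- load_point (a point): On the lane's centre line at the level of the rollers' tops, 185 mm uphill of the slot: where the middle of the carton's underside can be set. Axes as the slot (level, x uphill; not tilted with the rollers). Let go there, the carton rolls down by its own weight in 1 to 3 s.
- carton_center (a point): Centre, half-way up, of the loose closed cardboard carton, 100 mm long (x), 56 mm wide (y), 66 mm high (z), 0.25 kg; grasp across the width. Either end may go first. At rest against the locked paddle this point is 56 to 64 mm uphill of the slot.
- small_bottle_at (a point): Bystander to be left alone: a 27 mm wide, 70 mm tall dropper bottle just in front of the stand (robot's side). The point lies on its axis 20 mm above its underside.
- cream_jar_at (a point): Bystander to be left alone: a 44 mm wide, 35 mm tall cream jar with black lid just behind the carton. The point lies on its axis 20 mm above its underside.
- tall_bottle_at (a point): Bystander to be left alone: a 50 mm wide, 119 mm tall dropper bottle at the far left. The point lies on its axis 20 mm above its underside.
- dropper_bottle_at (a point): Bystander to be left alone: a 34 mm wide, 92 mm tall dropper bottle in front of the lane. The point lies on its axis 20 mm above its underside.
- dropper_bottle2_at (a point): Bystander to be left alone: a 34 mm wide, 92 mm tall dropper bottle behind and left of the lane. The point lies on its axis 20 mm above its underside.
- weight_at (a point): Bystander to be left alone: a 29 mm wide, 34 mm tall brass check weight behind the lane. The point lies on its axis 20 mm above its underside.
- cylinder_glass_at (a point): Bystander to be left alone: a measuring cylinder, 55 mm wide at the foot and 154 mm tall, behind the stand and carton. The point lies on its axis 20 mm above its underside.
- balance: Fixed top-pan balance between the lane and the stand, 292 by 210 mm and 85 mm high, to be passed over. Origin: centre of its underside. Farther back, wall cabinets hang over the worktop with their underside 0.46 m above it and their fronts about 0.57 m ahead of the robot: keep the wrist low near them, and pull back towards the robot to travel.
Things that resemble listed ones, but are neither listed nor needed, are in the scene too. There is more than one size of the part that bears key_grip; the job needs the smaller.

How it is judged:
On the way, in this order (a step that is already met when the one before it is completed fails the run):
1. the key is through the slot, seated on the end plate and turned across the lane (horizontal distance between key_grip and slot below 0.01 m and z of key_grip in the frame of slot between 0.031 and 0.041 m and angle between the x axis of key_grip and the x axis of slot, either way round above 1.3 rad and angle between key_grip's own z axis and vertical below 0.12 rad), for 0.2 s.
2. the carton is set lengthwise on the upper half of the rollers (all of step 1 and x of carton_center in the frame of slot between 0.115 and 0.24 m and y of carton_center in the frame of slot between -0.016 and 0.016 m and angle between the x axis of carton_center and the x axis of slot, either way round below 0.3 rad and z of carton_center in the frame of slot between 0.048 and 0.078 m), for 0.02 s.
3. the carton has rolled down against the paddle (all of step 1 and x of carton_center in the frame of slot between 0.045 and 0.072 m and y of carton_center in the frame of slot between -0.016 and 0.016 m and angle between the x axis of carton_center and the x axis of slot, either way round below 0.3 rad and z of carton_center in the frame of slot between 0.036 and 0.056 m), for 0.2 s.
At the end, for the whole second after the job is handed in: Key in the slot (within 10 mm), collar seated (within 5 mm), upright, paddle within 15 degrees of square across the lane; carton on the rollers lengthwise (17 degrees, 16 mm off centre at most), its middle 45 to 72 mm uphill of the slot, so against the paddle; all released, staying so (all of step 3 and angle between carton_center's own z axis and vertical below 0.22 rad); the robot touches nothing.
It fails at once if a bottle, the jar, the weight or the measuring cylinder is shifted more than 30 mm or tipped (distance of any of small_bottle_at, cream_jar_at, tall_bottle_at, dropper_bottle_at, dropper_bottle2_at, weight_at, cylinder_glass_at from where it was at the start of the episode above 0.03 m or angle between any of small_bottle_at, cream_jar_at, tall_bottle_at, dropper_bottle_at, dropper_bottle2_at, weight_at, cylinder_glass_at's own z axis and vertical above 0.5 rad).
It fails at once if the carton is tipped over (angle between carton_center's own z axis and vertical above 0.8 rad).
It also fails if it takes over 72 s, if anything falls off the work surface, if the arm or the gripper's body presses on something with over 40 N, if the wrist force passes 120 N, or if a joint passes its speed limit or range.

## Working session

There is one attempt and no reset: what is moved stays moved. The work goes in short steps, Python scripts to look and compute and a tool call to move; the robot and the scene stay as the last step left them, time stands still between calls to the robot, and variables do not carry over. Pictures are saved under pics/ and viewed, at most 10 in all, crops included, and the job is handed in when it is done.

Besides the shell and the picture viewer there is one more tool, called as a command line: name --argument value ..., lists and objects as JSON in quotes. carry_out: Moves the arm, as the interface text tells. Its arguments: {"type":"object","properties":{"increments":{"type":"array","items":{"type":"array"}}},"required":["increments"]}

```bash
mkdir -p pics; ls
python3 - <<'E'
from bench import robot
import cv2,numpy as np
np.set_printoptions(precision=4,suppress=True)
for n in("side","top"):
    cv2.imwrite(f"pics/{n}0.png",robot.snapshot(n)); c=robot.get_calibration(n); print(n,c)
print(robot.get_obs())
E
```

```text
pics
side {'vfov': 47.55095382197102, 'cx': 324.4651955917073, 'cy': 232.88761553338674, 'T': array([[-0.3004, -0.4871,  0.8201, -0.8673],
       [-0.9538,  0.1494, -0.2606,  0.4582],
       [ 0.0044, -0.8605, -0.5095,  0.914 ],
       [ 0.    ,  0.    ,  0.    ,  1.    ]])}
top {'vfov': 49.56546331388495, 'cx': 316.2679455041227, 'cy': 239.4347634790474, 'T': array([[-0.1842, -0.8301,  0.5262, -0.4035],
       [-0.9828,  0.1603, -0.0912,  0.2216],
       [-0.0086, -0.534 , -0.8454,  1.5844],
       [ 0.    ,  0.    ,  0.    ,  1.    ]])}
{'time': 0.1, 'joint_positions': array([-1.3271,  0.0879,  1.3721, -0.    ,  1.6836, -0.1031]), 'qvel': array([ 0.0004,  0.0006, -0.0038, -0.0021,  0.0007,  0.0017]), 'joint_torque': array([  0.0024, -34.1251, -30.3302,   0.072 ,   0.0304,  -0.0001]), 'tool_pos': array([ 0.1868, -0.5168,  0.2184]), 'ee_rot': array([-3.1396, -0.0002,  0.3468]), 'wrist_force': array([-0.5987, -0.0636,  0.667 ]), 'wrist_torque': array([0.0099, 0.0031, 0.0293]), 'finger_force': 0.0, 'width': 0.09414708843610736}
```

View pics/side0.png

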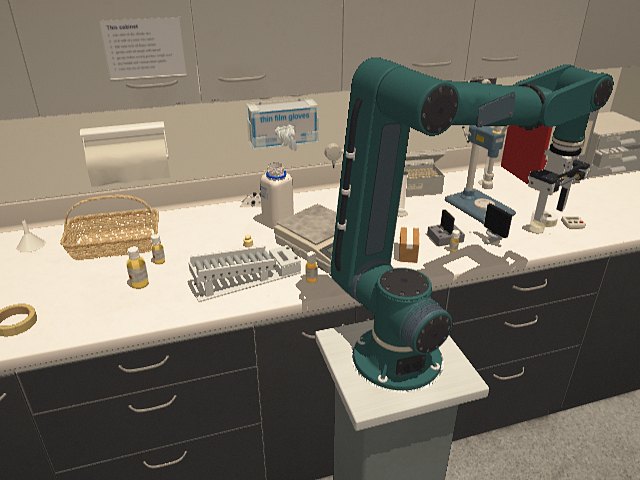

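View pics/top0.png

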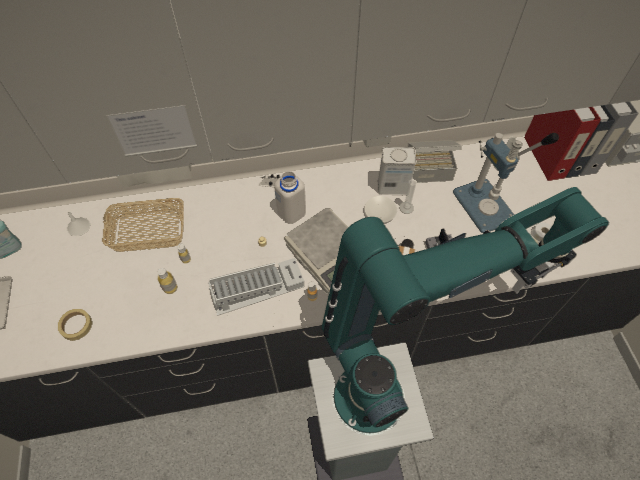

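Side view: carton at (408,243), stand with the key at (443,230), and a larger black look-alike key at (498,222). Lane at (190–300, 250–295), with its end plate at the right (≈(287,262)). In the top view the lane is clear but the arm covers the key. Next I zoom in.

```bash
cat > h.py <<'E'
import numpy as np,cv2
from bench import robot
np.set_printoptions(precision=4,suppress=True)
def K(n):
    c=robot.get_calibration(n); return 240/np.tan(np.radians(c["vfov"])/2),c["cx"],c["cy"],np.array(c["T"])
def ray(n,u,v):
    f,cx,cy,T=K(n); d=T[:3,:3]@np.array([(u-cx)/f,(v-cy)/f,1]); return T[:3,3],d/np.linalg.norm(d)
def plane(n,uv,z):
    o,d=ray(n,*uv); return o+d*(z-o[2])/d[2]
def two(a,b,na="side",nb="top"):
    o1,d1=ray(na,*a);o2,d2=ray(nb,*b)
    s=np.linalg.lstsq(np.c_[d1,-d2],o2-o1,rcond=None)[0]
    p,q=o1+s[0]*d1,o2+s[1]*d2; return (p+q)/2,np.linalg.norm(p-q)
def proj(n,p):
    f,cx,cy,T=K(n); q=T[:3,:3].T@(np.asarray(p)-T[:3,3]); return np.array([cx+f*q[0]/q[2],cy+f*q[1]/q[2]])
def crop(im,x,y,w,h,s): return cv2.resize(im[y:y+h,x:x+w],None,fx=s,fy=s,interpolation=cv2.INTER_CUBIC)
E
python3 - <<'E'
from h import *
s=cv2.imread("pics/side0.png");t=cv2.imread("pics/top0.png")
a=crop(s,390,195,130,60,6);b=crop(s,180,235,130,70,3);c=crop(t,200,250,130,70,3)
im=np.zeros((600,780,3),np.uint8);im[:360]=a;im[370:580,:390]=b;im[370:580,390:]=c
cv2.imwrite("pics/z1.png",im)
for u in((443,235),(408,255),(498,240)):print(plane("side",u,0.03))
for u in((291,262),(246,270)):print(plane("side",u,0.045))
print(plane("top",(292,272),0.045))
E
```

```text
[ 0.4328 -0.3493  0.03  ]
[ 0.3589 -0.1934  0.03  ]
[ 0.3549 -0.4993  0.03  ]
[0.4031 0.1548 0.045 ]
[0.401  0.2855 0.045 ]
[0.4425 0.1598 0.045 ]
```

View pics/z1.png

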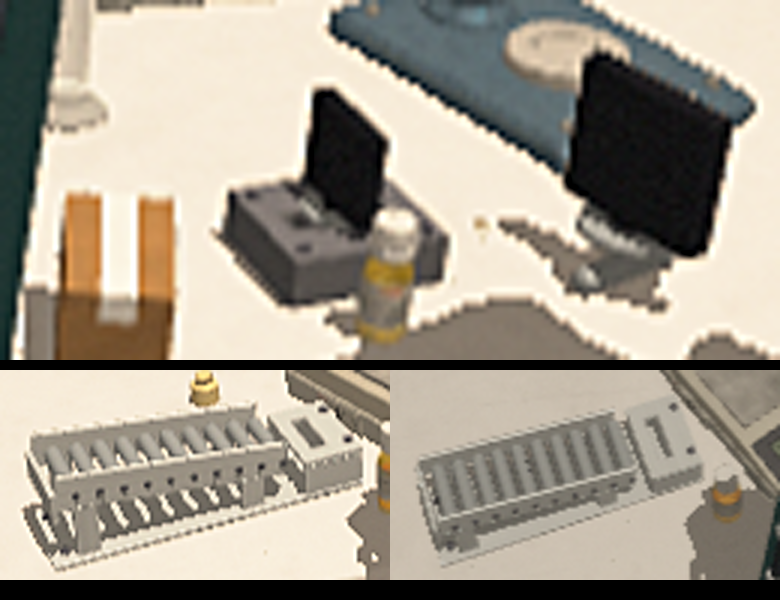

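The zoom shows the small key in its grey stand, with the small bottle in front. Scaled down, the slot is at side ≈(283,255) and top ≈(288,272). The lane's base front edge runs (198,301)→(300,274) in side and (217,314)→(304,287) in top. The large key is lying separately to the right.

Run:
```python
from h import *
s=cv2.imread("pics/side0.png");t=cv2.imread("pics/top0.png")
P=lambda x,y,x0,y0:(180+x/3-.33,235+(y-370)/3-.33) if x0=='s' else (200+(x-390)/3-.33,250+(y-370)/3-.33)
for n,a,b in(("side",P(55,568,'s',0),P(361,487,'s',0)),("top",P(442,563,'t',0),P(702,481,'t',0))):
    p,q=plane(n,a,0),plane(n,b,0);d=p-q;print(n,p,q,np.linalg.norm(d),np.degrees(np.arctan2(d[1],d[0])))
def blob(im,x0,y0,w,h,n):
    g=cv2.cvtColor(im,cv2.COLOR_BGR2GRAY)[y0:y0+h,x0:x0+w]
    print(n);print(g)
blob(s,274,246,20,17,"s");blob(t,280,262,17,19,"t")
print(two((283,255),(288.3,272.3)))
```

```text
side [0.3598 0.4277 0.    ] [0.4016 0.1293 0.    ] 0.3013245135434789 97.97887966411488
top [0.3579 0.4272 0.    ] [0.4035 0.1279 0.    ] 0.30275794142001333 98.66711907263483
s
[[239 238 239 240 242 245 247 209 194 196 191 239 241 199 174  98  99 118
  122 124]
 [240 237 233 236 228 226 227 230 226 228 228 231 148 110 143 141  98  99
   75 112]
 [227 227 221 224 219 217 220 221 221 221 225 229  88  41  55 175 222  95
   37 112]
 [219 219 220 218 220 222 222 223 225 222 222 226 195 186 187 217 243 222
   38  98]
 [220 221 222 225 226 217 219 195 216 227 222 222 225 228 226 226 226 246
   34  67]
 [221 222 220 198 190 183 151 135 182 226 227 222 222 221 221 221 224 231
  189  57]
 [221 223 224 158 146 141 111 106 123 211 230 223 222 221 220 219 221 224
  234 194]
 [221 223 227 198 122 109 118 107  96 155 225 229 222 221 221 220 220 221
  225 233]
 [224 222 225 229 186  96 107 111 107 108 174 221 227 222 222 221 219 218
  221 225]
 [234 224 224 227 229 143  99 110 110 107 116 174 221 227 222 221 221 219
  219 223]
 [203 232 224 224 228 213 142 101 109 109 106 117 171 226 225 222 221 22
[... 1243 characters left out ...]
28 178 179 179 179 177 172 169 100  98 120 166 180 179 178 178]
 [102 115 153 179 177 179 179 178 171 110 101 110 141 178 180 178 178]
 [108 101 125 178 179 178 177 172 182 171 101 105 125 167 180 178 179]
 [170 102 120 164 178 178 180 177 174 170 108 101 121 166 179 180 179]
 [169 102 114 153 179 177 178 178 174 179 170 103 109 142 178 178 178]
 [128 109 101 126 178 177 178 177 172 178 172 112 101 119 167 180 180]
 [154 166  99 111 150 179 176 179 176 173 182 170 109 118 155 179 179]
 [145 169 108 113 153 179 176 178 176 171 181 170 161 174 175 178 180]
 [134 146 168 102 127 176 178 178 178 178 177 177 175 175 176 176 180]]
(array([0.4411, 0.1707, 0.0486]), np.float64(0.003416867995357569))
```

carry_out --increments '[[0, [25, -40, -12], 0], [0, [25, -40, -12], 0], [0, [25, -40, -12], 0], [0, [25, -40, 0], 0], [0, [10, -48, 0], 0], [0, [10, -48, 0], 0], [0, [10, -48, 0], 0], [0, [0, -49, 0], 0]]'

```text
time: 0.9
tool_pos: [0.1887, -0.139, 0.2549]
ee_rot: [-3.141, -0.0, 0.347]
wrist_force: [-0.2, 0.8, 0.5]
width: 0.0939
finger_force: 0.0
```

Run:
```python
from h import *
s=cv2.imread("pics/side0.png");g=cv2.cvtColor(s,cv2.COLOR_BGR2GRAY).astype(float)
m=np.zeros_like(g);m[250:262,276:289]=np.clip((222-g[250:262,276:289])/115,0,1)
m[257:262,276:278]=0
y,x=np.indices(g.shape);c=(m*x).sum()/m.sum(),(m*y).sum()/m.sum()
print(c,plane("side",c,.045),plane("top",(289.1,272.2),.045),two(c,(289.1,272.2)))
for n in("side","top"):cv2.imwrite(f"pics/{n}1.png",robot.snapshot(n))
a=crop(cv2.imread("pics/side1.png"),390,195,130,75,6)
t=cv2.imread("pics/top1.png");cv2.imwrite("pics/z2.png",crop(t,380,200,160,110,5))
```

```text
(np.float64(282.43736590196403), np.float64(255.66826208945366)) [0.4427 0.1704 0.045 ] [0.4436 0.1695 0.045 ] (array([0.4444, 0.1697, 0.0438]), np.float64(0.0005851713339585395))
```

View pics/z2.png

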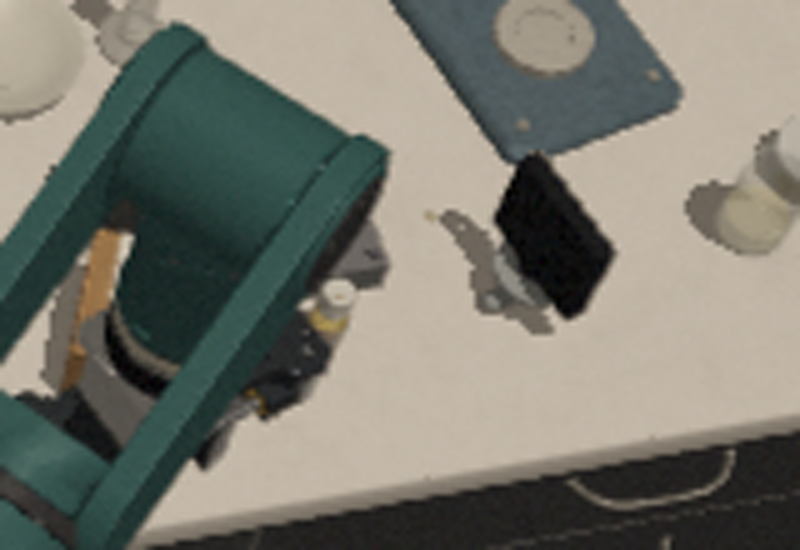

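The slot is at about (0.444, 0.170, 0.044), and its height agrees with the text. In this picture the arm still covers the stand and carton, so I move it on.

carry_out --increments '[[0, [28, -40, 0], 0], [0, [28, -40, 0], 0], [0, [28, -40, 0], 0], [0, [28, -40, 0], 0], [0, [28, -40, 0], 0], [0, [0, -20, 0], 0]]'

```text
time: 1.6
tool_pos: [0.244, 0.1008, 0.2545]
ee_rot: [-3.14, 0.002, 0.354]
wrist_force: [0.2, -0.0, -0.2]
width: 0.0937
finger_force: 0.0
```

Run:
```python
from h import *
for n in("side","top"):cv2.imwrite(f"pics/{n}2.png",robot.snapshot(n))
im=np.zeros((600,780,3),np.uint8)
im[:300]=crop(cv2.imread("pics/side2.png"),385,200,130,50,6)
im[300:]=crop(cv2.imread("pics/top2.png"),385,220,130,50,6)
cv2.imwrite("pics/z3.png",im)
```

```text
(no output)
```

View pics/z3.png

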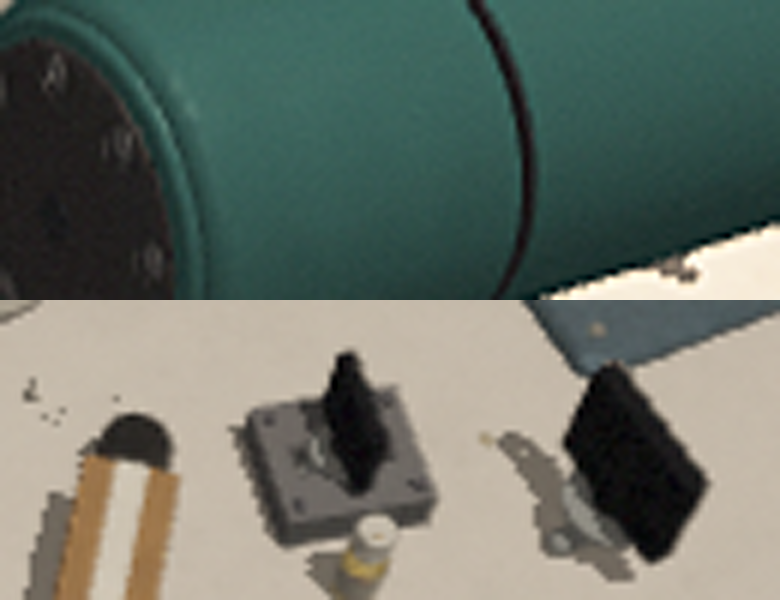

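The top crop (scale 6, origin (385,220)) shows the stand's top face with corners at about (248,410), (397,388), (437,490), (283,523). The paddle is centred near (355,425). The carton is at the left with the jar's black lid behind it. I use silhouettes next.

Run:
```python
from h import *
s=cv2.imread("pics/side0.png");t=cv2.imread("pics/top2.png")
def mask(im,x0,y0,w,h,thr):
    g=im.max(2); m=np.zeros(g.shape,np.uint8); m[y0:y0+h,x0:x0+w]=(g[y0:y0+h,x0:x0+w]<thr)*255
    n,l,st,c=cv2.connectedComponentsWithStats(m); k=1+np.argmax(st[1:,4]); cn=cv2.findContours((l==k).astype(np.uint8),0,2)[0][0]
    M=cv2.moments(cv2.convexHull(cn)); return c[k],(M['m10']/M['m00'],M['m01']/M['m00']),st[k],cn
C={}
for n,im,b in(("side",s,(438,205,20,30)),("top",t,(435,226,18,28))):
    c,h,st,cn=mask(im,*b,38); C[n]=h; print(n,c,h,st,plane(n,h,.063))
    print(cv2.approxPolyDP(cn,1.5,True)[:,0].tolist())
print("paddle",two(C["side"],C["top"]))
q=[(385+x/6-.4,220+(y-300)/6-.4) for x,y in((248,410),(397,388),(437,490),(283,523))]
Q=np.array([plane("top",p,.03) for p in q]);print(Q,Q.mean(0))
for i in range(4):
    d=Q[(i+1)%4]-Q[i];print(np.linalg.norm(d),np.degrees(np.arctan2(d[1],d[0])))
z=[(390+x/6-.4,195+y/6-.4) for x,y in((228,188),(290,252),(445,244))]
Z=np.array([plane("side",p,.03) for p in z]);print(Z)
for i in range(2):
    d=Z[i+1]-Z[i];print(np.linalg.norm(d),np.degrees(np.arctan2(d[1],d[0])))
# carton colour mask
for n,im in(("side",s),("top",t)):
    hsv=cv2.cvtColor(im,cv2.COLOR_BGR2HSV); m=cv2.inRange(hsv,(5,100,60),(18,255,255)); m[:, :390]=0;m[:,430:]=0
    m[:215]=0;m[300:]=0
    ys,xs=np.nonzero(m);print(n,xs.min(),xs.max(),ys.min(),ys.max(),len(xs))
cv2.imwrite("pics/z4.png",np.hstack([crop(s,390,215,50,60,8),crop(t,380,235,50,60,8)]))
```

```text
side [446.8476 221.1095] (446.8215488215488, 221.35185185185185) [441 210  13  24 210] [ 0.4569 -0.3715  0.063 ]
[[443, 210], [441, 225], [450, 233], [453, 218]]
top [443.4    240.4643] (443.3895131086142, 240.55805243445693) [439 229  10  23 140] [ 0.4558 -0.3722  0.063 ]
[[442, 229], [439, 240], [443, 251], [445, 251], [448, 241]]
paddle (array([ 0.4558, -0.3715,  0.0636]), np.float64(0.0011124771600597553))
[[ 0.4966 -0.328   0.03  ]
 [ 0.4948 -0.4189  0.03  ]
 [ 0.4231 -0.4191  0.03  ]
 [ 0.4186 -0.325   0.03  ]] [ 0.4583 -0.3728  0.03  ]
0.09093489835057667 -91.16692569424534
0.07170241451287415 -179.82584056482986
0.09420878655589753 92.69368201850182
0.07803802723233111 -2.1816267957041866
[[ 0.4993 -0.3289  0.03  ]
 [ 0.4286 -0.3293  0.03  ]
 [ 0.4119 -0.4115  0.03  ]]
0.07071646379800912 -179.66557016936906
0.08393715024642605 -101.45390857382817
side 399 418 227 262 523
top 392 413 246 281 369
```

View pics/z4.png

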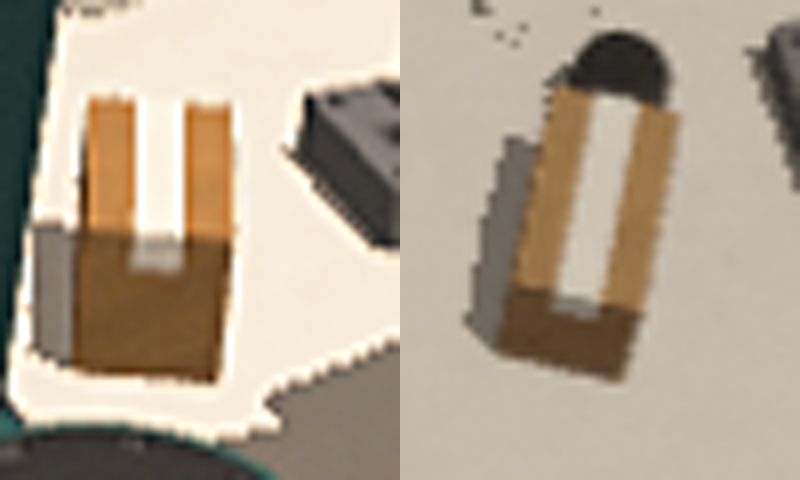

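z4: the carton's top face in side (scale 8, origin (390,215)) has corners (90,97), (232,105), (232,238), (80,230). In top (origin (380,235), x−400) they are (155,85), (280,115), (240,312), (115,290). The jar's black lid touches the view just behind it.

Run:
```python
from h import *
S=[(390+x/8-.4,215+y/8-.4) for x,y in((90,97),(232,105),(232,238),(80,230))]
T=[(380+x/8-.4,235+y/8-.4) for x,y in((155,85),(280,115),(240,312),(115,290))]
for n,L in(("side",S),("top",T)):
    Q=np.array([plane(n,p,.066) for p in L]);print(n,Q,Q.mean(0))
    for i in range(4):
        d=Q[(i+1)%4]-Q[i];print(np.linalg.norm(d),np.degrees(np.arctan2(d[1],d[0])))
for a,b in zip(S,T):print(two(a,b))
print("cyl",plane("side",(403,212),0),"sb",plane("side",(390+383/6,195+332/6),0),
 "jar",plane("top",(380+225/8,235+60/8),.035))
a=[plane("side",p,z) for p,z in(((443,210),.092),((453,218),.092),((441,225),.034),((450,233),.034))]
for p,q in((a[0],a[1]),(a[2],a[3])):
    d=p-q;print(p,q,np.linalg.norm(d),np.degrees(np.arctan2(d[1],d[0])))
print(robot.get_obs()["tool_pos"])
```

```text
side [[ 0.4637 -0.2146  0.066 ]
 [ 0.4418 -0.2649  0.066 ]
 [ 0.3526 -0.2215  0.066 ]
 [ 0.3742 -0.1701  0.066 ]] [ 0.4081 -0.2178  0.066 ]
0.05482068717429228 -113.55748739126845
0.09916900961482326 154.05836460420846
0.05578033119481977 67.15078842453067
0.0999019710578862 -26.472648778610303
top [[ 0.4648 -0.2161  0.066 ]
 [ 0.4402 -0.2643  0.066 ]
 [ 0.3514 -0.2211  0.066 ]
 [ 0.3712 -0.173   0.066 ]] [ 0.4069 -0.2186  0.066 ]
0.05411153422993213 -117.0307759383176
0.09872934818966084 154.0303288677931
0.05193685523772161 67.58794075688706
0.10297914052401812 -24.709092555351408
(array([ 0.4658, -0.2162,  0.0645]), np.float64(0.0007805483767338899))
(array([ 0.4394, -0.2637,  0.0675]), np.float64(0.0002048795024081548))
(array([ 0.3509, -0.2207,  0.0671]), np.float64(0.00014078679129963273))
(array([ 0.3715, -0.1709,  0.0673]), np.float64(0.003967771990881105))
cyl [ 0.6604 -0.3175  0.    ] sb [ 0.3828 -0.3643  0.    ] jar [ 0.4873 -0.2595  0.035 ]
[ 0.4815 -0.3674  0.092 ] [ 0.4251 -0.3719  0.092 ] 0.05657861421255514 4.647601167294397
[ 0.4859 -0.3699  0.034 ] [ 0.4315 -0.3729  0.034 ] 0.054465556411880334 3.170953470188102
[0.2433 0.0994 0.2548]
```

carry_out --increments '[[0, [0, 0, 0], 6.4], [0, [0, 0, 0], 6.4], [60, [0, 0, 0], 6.5], [119, [18, 43, 0], 0], [119, [18, 43, 0], 0], [119, [18, 43, 5], 0], [119, [18, 43, 5], 0], [119, [18, 43, 5], 0]]'

```text
time: 2.5
tool_pos: [0.3353, -0.1209, 0.2401]
ee_rot: [3.141, -0.0, 0.006]
wrist_force: [1.2, 0.5, -0.6]
width: 0.0511
finger_force: 0.0
```

carry_out --increments '[[119, [18, 43, 5], 0], [119, [18, 43, 5], 0], [119, [18, 43, 5], 0], [119, [18, 43, 5], 0], [119, [18, 40, 5], 0], [119, [10, 20, 5], 0], [119, [0, 0, 0], 0], [119, [0, 0, 0], 0]]'

```text
time: 3.3
tool_pos: [0.4362, -0.3492, 0.2094]
ee_rot: [-3.14, 0.002, 0.007]
wrist_force: [-0.7, 0.9, -0.3]
width: 0.0502
finger_force: 0.0
```

carry_out --increments '[[119, [20, 23, 15], -0.6], [119, [0, 0, 40], 0], [119, [0, 0, 40], 0], [119, [0, 0, 30], 0], [119, [0, 0, 20], 0], [119, [0, 0, 0], 0], [119, [0, 0, 0], 0]]'

```text
time: 4.0
tool_pos: [0.4579, -0.3704, 0.0667]
ee_rot: [3.141, -0.001, 0.021]
wrist_force: [-0.4, -0.4, 0.3]
width: 0.0501
finger_force: 0.0
```

Run:
```python
from h import *
o=robot.get_obs();print(o["tool_pos"],o["wrist_force"])
s=robot.snapshot("side");t=robot.snapshot("top")
cv2.imwrite("pics/z5.png",np.vstack([crop(s,400,170,130,75,5)[:290],crop(t,390,200,130,75,5)[:290]]))
```

```text
[ 0.4579 -0.3704  0.0667] [-0.4307 -0.4208  0.2997]
```

View pics/z5.png

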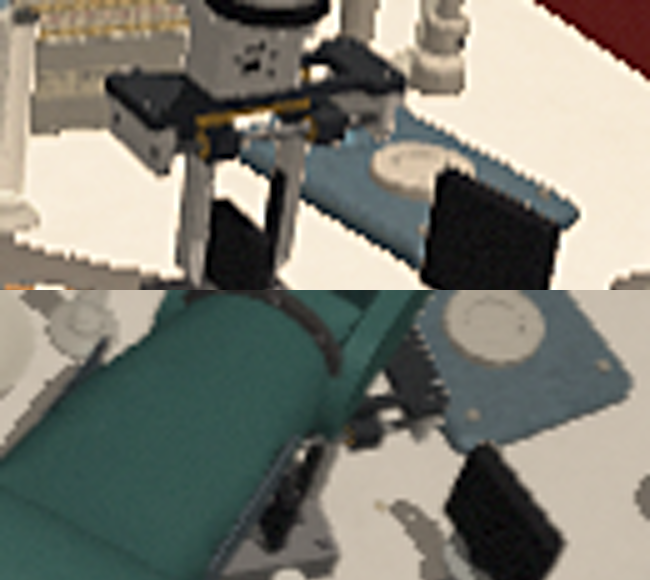

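The fingers straddle the paddle: in the side crop they are at (195,230) and (285,200), with the paddle between them. I close them now.

carry_out --increments '[[119, [-1, 0, 2], 0], [255, [0, 0, 0], 0], [255, [0, 0, 0], 0], [255, [0, 0, 0], 0], [255, [0, 0, 0], 0], [255, [0, 0, 0], 0]]'

```text
time: 4.7
tool_pos: [0.4572, -0.3707, 0.0636]
ee_rot: [3.141, -0.0, 0.02]
wrist_force: [0.3, -1.6, -0.0]
width: 0.0137
finger_force: 0.4
```

carry_out --increments '[[255, [0, 0, 0], 0], [255, [0, 0, 0], 0], [255, [0, 0, 0], 0]]'

```text
time: 5.0
tool_pos: [0.4571, -0.3706, 0.0636]
ee_rot: [3.141, -0.0, 0.02]
wrist_force: [-0.8, -0.7, 0.2]
width: 0.0121
finger_force: 30.0
```

Gripped: width 12.1 mm, force 30 N. I lift it and carry it over.

carry_out --increments '[[255, [0, 0, -12], 0], [255, [0, 0, -15], 0], [255, [0, 0, -25], 0], [255, [0, 0, -40], 0], [255, [0, 0, -40], 0], [255, [-10, -40, -10], 0], [255, [-10, -42, 0], 0], [255, [-10, -42, 0], 0]]'

```text
time: 5.8
tool_pos: [0.4244, -0.2456, 0.2078]
ee_rot: [3.141, -0.003, 0.02]
wrist_force: [0.5, 0.5, -1.4]
width: 0.0122
finger_force: 30.0
```

carry_out --increments '[[255, [0, -42, 0], 0], [255, [0, -42, 0], 0], [255, [0, -42, 0], 0], [255, [0, -42, 0], 0], [255, [0, -42, 0], 0], [255, [0, -42, 0], 0], [255, [0, -42, 0], -8], [255, [0, 0, 0], -8]]'

```text
time: 6.6
tool_pos: [0.4176, 0.0519, 0.2072]
ee_rot: [-3.139, -0.002, 0.313]
wrist_force: [0.6, -0.1, -1.7]
width: 0.0119
finger_force: 30.0
```

carry_out --increments '[[255, [0, 0, 0], -8], [255, [0, 0, 0], -8], [255, [0, 0, 0], -8], [255, [0, 0, 0], -8], [255, [0, 0, 0], -8], [255, [0, 0, 0], -8], [255, [0, 0, 0], -8], [255, [0, 0, 0], -8]]'

```text
time: 7.4
tool_pos: [0.4181, 0.0474, 0.207]
ee_rot: [3.141, -0.001, 1.423]
wrist_force: [0.3, 0.1, -0.6]
width: 0.0116
finger_force: 30.0
```

carry_out --increments '[[255, [0, 0, 0], -8], [255, [0, 0, 0], -8], [255, [0, 0, 0], 0], [255, [0, 0, 0], 0]]'

```text
time: 7.8
tool_pos: [0.4184, 0.0471, 0.2065]
ee_rot: [3.141, -0.0, 1.693]
wrist_force: [-1.0, -0.1, -2.0]
width: 0.012
finger_force: 30.0
```

carry_out --increments '[[255, [0, 0, 0], -1.3], [255, [40, 14, 10], 0], [255, [40, 14, 20], 0], [255, [39, 14.5, 30], 0], [255, [0, 0, 20], 0], [255, [0, 0, 0], 0], [255, [0, 0, 0], 0]]'

```text
time: 8.5
tool_pos: [0.4428, 0.1696, 0.1265]
ee_rot: [-3.141, 0.0, 1.718]
wrist_force: [0.5, 0.1, -1.1]
width: 0.012
finger_force: 30.0
```

Run:
```python
from h import *
o=robot.get_obs();print(o["tool_pos"],o["ee_rot"],o["wrist_force"])
s=robot.snapshot("side");t=robot.snapshot("top")
cv2.imwrite("pics/side6.png",s);cv2.imwrite("pics/top6.png",t)
cv2.imwrite("pics/z6.png",np.hstack([crop(s,240,190,70,100,5.7),crop(t,245,210,70,100,5.7)]))
```

```text
[0.4428 0.1696 0.1265] [-3.1409  0.0003  1.7182] [ 0.4659  0.1299 -1.0948]
```

View pics/z6.png

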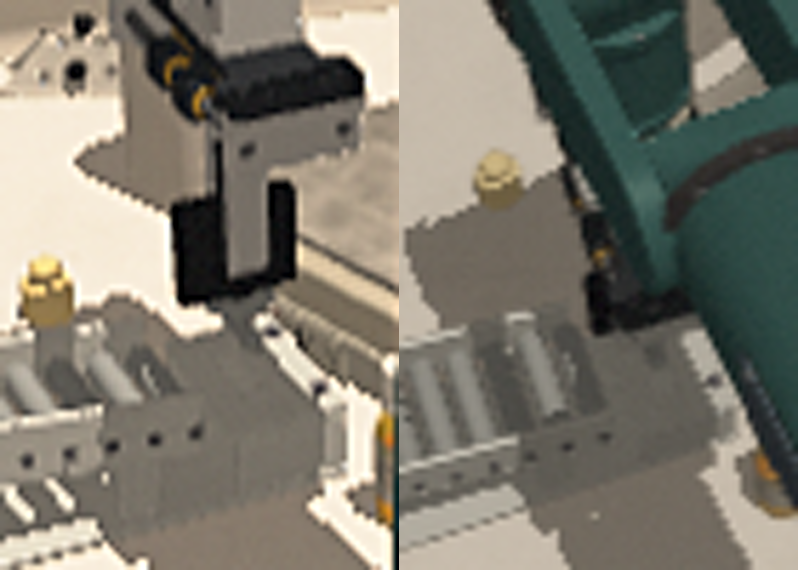

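Side crop (scale 5.7, origin (240,190)): the paddle is held along the lane, with corners (172,205), (296,183), (298,275), (180,303). I work out where it sits in the jaws.

Run:
```python
from h import *
o=robot.get_obs();p=o["tool_pos"];y=o["ee_rot"][2]
ex=np.array([np.cos(y),np.sin(y),0]);ey=np.array([np.sin(y),-np.cos(y),0])
for a in((172,205),(296,183),(298,275),(180,303)):
    O,d=ray("side",240+a[0]/5.7-.4,190+a[1]/5.7-.4); s=-1
    q=O+d*(((p-.006*ey-O)@ey)/(d@ey)); print((q-p)@ex,q[2]-p[2])
S=np.array([.4436,.170,.0445]);print("slot rel", (S-p)@ex,(S-p)@ey)
```

```text
0.03686546702309604 0.02984234047822909
-0.0287041378766787 0.026286063833953932
-0.028276742661708744 -0.02704530035710051
0.03543694467802594 -0.026786503325130773
slot rel 0.0006070692177189468 -0.00017353222568138342
```

Run:
```python
from h import *
o=robot.get_obs();p=o["tool_pos"];y=o["ee_rot"][2]
ex=np.array([np.cos(y),np.sin(y),0]);ey=np.array([np.sin(y),-np.cos(y),0])
g=cv2.cvtColor(cv2.imread("pics/side6.png"),cv2.COLOR_BGR2GRAY).astype(float)
for v in range(226,240,2):
    r=g[v]
    l=next(u for u in range(264,276) if r[u]<60); r2=next(u for u in range(298,285,-1) if r[u]<60)
    bl,br=r[l-3],r[r2+3]; ul=l-.5-(0) - (25-r[l-1])/(25-bl)*0 
    # edge from partial coverage of the boundary pixel
    ul=l-.5-np.clip((bl-r[l-1])/(bl-25),0,1); ur=r2+.5+np.clip((br-r[r2+1])/(br-25),0,1)
    out=[]
    for u in(ul,ur):
        O,d=ray("side",u,v); 
        res=[((O+d*(((p+k*ey-O)@ey)/(d@ey)))-p)@ex for k in(-.006,.006)]
        out.append(res)
    print(v,round(ul,2),round(ur,2),np.array(out).ravel())
```

```text
226 269.5 291.5 [ 0.0377  0.0335 -0.0282 -0.0331]
228 269.5 291.5 [ 0.0381  0.0338 -0.028  -0.0329]
230 269.5 291.62 [ 0.0384  0.0342 -0.0282 -0.0331]
232 269.5 291.5 [ 0.0387  0.0345 -0.0277 -0.0325]
234 269.91 291.5 [ 0.0378  0.0336 -0.0275 -0.0323]
236 270.03 291.61 [ 0.0378  0.0336 -0.0276 -0.0324]
238 270.01 291.54 [ 0.0382  0.034  -0.0272 -0.0321]
```

carry_out --increments '[[255, [-2, 0, 0], -0.2], [255, [0, 0, 12], 0], [255, [0, 0, 6], 0], [255, [0, 0, 4], 0], [255, [0, 0, 2], 0], [255, [0, 0, 2], 0], [255, [0, 0, 2], 0], [255, [0, 0, 0], 0]]'

```text
time: 9.4
tool_pos: [0.4431, 0.1678, 0.098]
ee_rot: [-3.141, 0.0, 1.722]
wrist_force: [-0.4, -0.6, -1.3]
width: 0.012
finger_force: 30.0
```

carry_out --increments '[[255, [0, 0, 1.5], 0], [255, [0, 0, 1.5], 0], [255, [0, 0, 0], 0]]'

```text
time: 9.7
tool_pos: [0.4431, 0.1678, 0.0951]
ee_rot: [-3.142, 0.0, 1.722]
wrist_force: [-0.8, -0.7, -1.1]
width: 0.0118
finger_force: 30.0
```

carry_out --increments '[[255, [0, 0, 2], 0], [255, [0, 0, 2], 0], [255, [0, 0, 0], 0]]'

```text
time: 10.0
tool_pos: [0.4435, 0.1678, 0.0911]
ee_rot: [3.141, 0.0, 1.722]
wrist_force: [0.9, -0.0, -3.2]
width: 0.0118
finger_force: 30.0
```

carry_out --increments '[[255, [0, 0, 2], 0], [255, [0, 0, 2], 0], [255, [0, 0, 0], 0]]'

```text
time: 10.3
tool_pos: [0.4433, 0.1678, 0.0869]
ee_rot: [3.141, 0.0, 1.722]
wrist_force: [1.3, 0.5, -2.7]
width: 0.0119
finger_force: 30.0
```

carry_out --increments '[[255, [0, 0, 2], 0], [255, [0, 0, 2], 0], [255, [0, 0, 1], 0], [255, [0, 0, 1], 0], [255, [0, 0, 0], 0]]'

```text
time: 10.8
tool_pos: [0.4428, 0.1677, 0.0809]
ee_rot: [-3.141, 0.0, 1.722]
wrist_force: [-0.9, 0.4, -0.9]
width: 0.0119
finger_force: 30.0
```

carry_out --increments '[[255, [0, 0, 1], 0], [255, [0, 0, 1], 0], [255, [0, 0, 0], 0]]'

```text
time: 11.1
tool_pos: [0.443, 0.1678, 0.0791]
ee_rot: [-3.141, 0.0, 1.722]
wrist_force: [0.2, -0.3, -2.1]
width: 0.0118
finger_force: 30.0
```

carry_out --increments '[[255, [0, 0, 1], 0], [255, [0, 0, 1], 0], [255, [0, 0, 0], 0]]'

```text
time: 11.4
tool_pos: [0.4433, 0.1678, 0.0785]
ee_rot: [3.141, 0.0, 1.722]
wrist_force: [-2.5, -0.3, 5.2]
width: 0.0119
finger_force: 30.0
```

The collar is seated: contact force rises at TCP z 0.0785, as expected. I turn it a quarter about the shank.

carry_out --increments '[[255, [0, 0, -1], 0], [255, [0, -0.3, 0], 7], [255, [0, -0.3, 0], 7.5], [255, [0, -0.3, 0], 7.5]]'

```text
time: 11.8
tool_pos: [0.4425, 0.1677, 0.0785]
ee_rot: [3.141, 0.0, 1.333]
wrist_force: [0.2, -1.2, 1.5]
width: 0.0119
finger_force: 30.0
```

carry_out --increments '[[255, [0, -0.35, 0], 8], [255, [0, -0.35, 0], 8], [255, [0, -0.35, 0], 8], [255, [0, -0.35, 0], 8], [255, [0, -0.35, 0], 8], [255, [0, -0.35, 0], 8], [255, [0, -0.35, 0], 8], [255, [0, -0.35, 0], 8]]'

```text
time: 12.6
tool_pos: [0.4405, 0.1695, 0.0785]
ee_rot: [3.141, -0.001, 0.215]
wrist_force: [-0.8, 0.2, 1.7]
width: 0.0118
finger_force: 30.0
```

carry_out --increments '[[255, [0, -0.2, 0], 4.3], [255, [0, 0, 0], 0], [255, [0, 0, 0], 0]]'

```text
time: 12.9
tool_pos: [0.4405, 0.1698, 0.0785]
ee_rot: [3.142, -0.001, 0.148]
wrist_force: [0.3, -1.1, 1.7]
width: 0.0121
finger_force: 30.0
```

carry_out --increments '[[160, [0, 0, 0], 0], [160, [0, 0, 0], 0], [160, [0, 0, 0], 0], [160, [0, 0, -10], 0], [160, [0, 0, -25], 0], [160, [0, 0, -40], 0], [120, [0, 0, -45], 0], [60, [0, 10, -20], 0]]'

```text
time: 13.7
tool_pos: [0.4432, 0.1608, 0.2239]
ee_rot: [-3.141, -0.008, 0.148]
wrist_force: [0.2, 0.5, 0.5]
width: 0.0476
finger_force: 0.0
```

carry_out --increments '[[0, [0, 0, 0], 8.4], [0, [0, 0, 0], 8.4], [0, [0, 0, 0], 8.4], [0, [0, 0, 0], 8.4], [0, [14, 40, 0], 0], [0, [14, 40, 0], 0], [0, [14, 40, 0], 0], [0, [14, 40, 0], 0]]'

```text
time: 14.5
tool_pos: [0.4238, -0.0101, 0.2192]
ee_rot: [-3.141, -0.002, -0.439]
wrist_force: [0.3, -0.5, 1.0]
width: 0.0942
finger_force: 0.0
```

carry_out --increments '[[0, [14, 40, 0], 0], [0, [14, 40, 0], 0], [0, [14, 40, 0], 0], [0, [14, 40, 0], 0], [0, [14, 38, 0], 0], [0, [0, 0, 0], 0], [0, [0, 0, 0], 0]]'

```text
time: 15.2
tool_pos: [0.4029, -0.2182, 0.2187]
ee_rot: [-3.141, -0.0, -0.442]
wrist_force: [0.2, -0.3, 0.3]
width: 0.0943
finger_force: 0.0
```

Run:
```python
from h import *
o=robot.get_obs();print(o["tool_pos"],o["ee_rot"])
s=robot.snapshot("side");t=robot.snapshot("top");cv2.imwrite("pics/side7.png",s);cv2.imwrite("pics/top7.png",t)
im=np.zeros((600,800,3),np.uint8)
im[:300,:400]=crop(s,240,215,80,60,5);im[:300,400:]=crop(t,250,235,80,60,5)
im[300:,:]=crop(cv2.imread("pics/top2.png"),290,215,160,60,5)
cv2.imwrite("pics/z7.png",im)
```

```text
[ 0.4029 -0.2182  0.2187] [-3.1411 -0.0001 -0.4424]
```

View pics/z7.png

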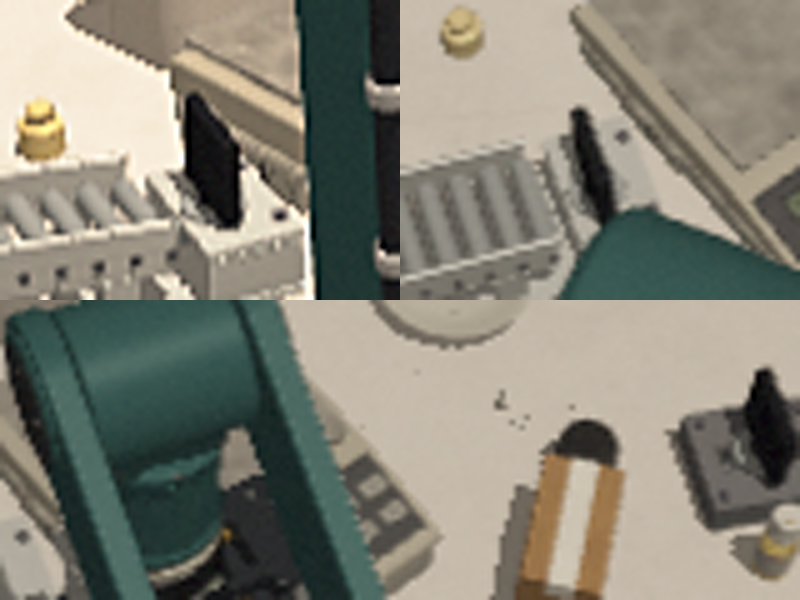

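z7: the key is upright in the slot with its paddle across the lane (side crop (212,165)). The balance's nearest corner is at top pixel ≈(378,261), so I check its clearance from the finger.

Run:
```python
from h import *
print([plane("top",(378,261),z) for z in(.03,.06,.085)])
g=cv2.imread("pics/side7.png").max(2);m=np.zeros(g.shape,np.uint8);m[230:262,275:290]=(g[230:262,275:290]<45)*255
cn=max(cv2.findContours(m,0,2)[0],key=cv2.contourArea);M=cv2.moments(cv2.convexHull(cn))
c=(M['m10']/M['m00'],M['m01']/M['m00']);a=cv2.approxPolyDP(cn,1.5,True)[:,0];print(a.tolist(),plane("side",c,.078))
```

```text
[array([ 0.4374, -0.1386,  0.03  ]), array([ 0.4211, -0.1317,  0.06  ]), array([ 0.4076, -0.1259,  0.085 ])]
[[278, 234], [277, 249], [280, 255], [287, 259], [287, 244]] [0.4383 0.1716 0.078 ]
```

carry_out --increments '[[38, [4, -1.5, 30], 0], [38, [0, 0, 45], 0], [38, [0, 0, 45], 0], [38, [0, 0, 35], 0], [38, [0, 0, 25], 0], [38, [0, 0, 0], 0], [38, [0, 0, 0], 0]]'

```text
time: 16.0
tool_pos: [0.4079, -0.2172, 0.039]
ee_rot: [-3.142, -0.0, -0.438]
wrist_force: [0.6, 0.7, 0.2]
width: 0.0798
finger_force: 0.0
```

carry_out --increments '[[120, [0, 0, 0], 0], [160, [0, 0, 0], 0], [255, [0, 0, 0], 0], [255, [0, 0, 0], 0], [255, [0, 0, 0], 0], [255, [0, 0, 0], 0]]'

```text
time: 16.6
tool_pos: [0.408, -0.2187, 0.0396]
ee_rot: [3.141, -0.002, -0.44]
wrist_force: [-0.2, 0.7, 6.3]
width: 0.0558
finger_force: 30.0
```

carry_out --increments '[[255, [0, 0, -20], 0], [255, [0, 0, -40], 0], [255, [0, 0, -40], 0], [255, [0, 0, -40], 0], [255, [0, 0, -40], 0], [255, [-21, -32, 0], 0], [255, [-21, -32, 0], 0], [255, [-21, -32, 0], 0]]'

```text
time: 17.4
tool_pos: [0.3904, -0.1032, 0.2174]
ee_rot: [-3.141, 0.002, -0.442]
wrist_force: [1.3, 0.3, -3.3]
width: 0.056
finger_force: 30.0
```

carry_out --increments '[[255, [-21, -32, 0], 0], [255, [-21, -32, 0], 0], [255, [-21, -32, 0], 0], [255, [-21, -32, 0], -4], [255, [0, 0, 0], -8], [255, [0, 0, 0], -8], [255, [0, 0, 0], -8], [255, [0, 0, 0], -8]]'

```text
time: 18.2
tool_pos: [0.3691, 0.0475, 0.217]
ee_rot: [-3.141, 0.003, 0.194]
wrist_force: [0.0, -0.8, -2.7]
width: 0.0559
finger_force: 30.0
```

carry_out --increments '[[255, [0, 0, 0], -8], [255, [0, 0, 0], -8], [255, [0, 0, 0], -8], [255, [0, 0, 0], -8], [255, [0, 0, 0], -8], [255, [0, 0, 0], -8], [255, [0, 0, 0], -8], [255, [0, 0, 0], -8]]'

```text
time: 19.0
tool_pos: [0.3691, 0.0472, 0.2169]
ee_rot: [-3.139, 0.001, 1.311]
wrist_force: [-0.6, -0.5, -2.9]
width: 0.0556
finger_force: 30.0
```

carry_out --increments '[[255, [0, 0, 0], -8], [255, [0, 0, 0], -8], [255, [0, 0, 0], -8], [255, [0, 0, 0], 0], [255, [0, 0, 0], 0]]'

```text
time: 19.5
tool_pos: [0.3694, 0.0472, 0.2174]
ee_rot: [-3.14, -0.0, 1.721]
wrist_force: [-0.8, -0.0, -2.8]
width: 0.0553
finger_force: 30.0
```

carry_out --increments '[[255, [40, 13, 0], 0.2], [255, [41, 13, 0], 0], [255, [41, 13, 0], 0], [255, [41, 13, 0], 0], [255, [41, 13, 0], 0], [255, [41, 14, 0], 0], [255, [40, 14, 0], 0], [255, [0, 0, 0], 0]]'

```text
time: 20.3
tool_pos: [0.4189, 0.3471, 0.216]
ee_rot: [-3.139, -0.001, 1.723]
wrist_force: [-0.4, -0.4, -3.2]
width: 0.0561
finger_force: 30.0
```

carry_out --increments '[[255, [0, 0, 30], 0], [255, [0, 0, 30], 0], [255, [0, 0, 20], 0], [255, [0, 0, 10], 0], [255, [0, 0, 0], 0], [255, [0, 0, 0], 0]]'

```text
time: 20.9
tool_pos: [0.4197, 0.3429, 0.1292]
ee_rot: [3.14, -0.0, 1.719]
wrist_force: [-0.4, 0.2, -3.0]
width: 0.0559
finger_force: 30.0
```

Run:
```python
from h import *
o=robot.get_obs();p=o["tool_pos"];print(p,o["ee_rot"],o["wrist_force"])
u=np.radians(98.3);ex=np.array([np.cos(u),np.sin(u),0]);ey=np.array([-np.sin(u),np.cos(u),0]);d=p-np.array([.4436,.17,.0445]);print("lane",d@ex,d@ey,d[2])
s=robot.snapshot("side");t=robot.snapshot("top")
cv2.imwrite("pics/z8.png",np.hstack([crop(s,190,190,110,110,3.6),crop(t,200,200,110,110,3.6)]))
```

```text
[0.4197 0.3429 0.1292] [ 3.1403 -0.0005  1.7194] [-0.3802  0.239  -3.0418]
lane 0.1745779525093444 -0.001309818093143414 0.08471961124467829
```

View pics/z8.png

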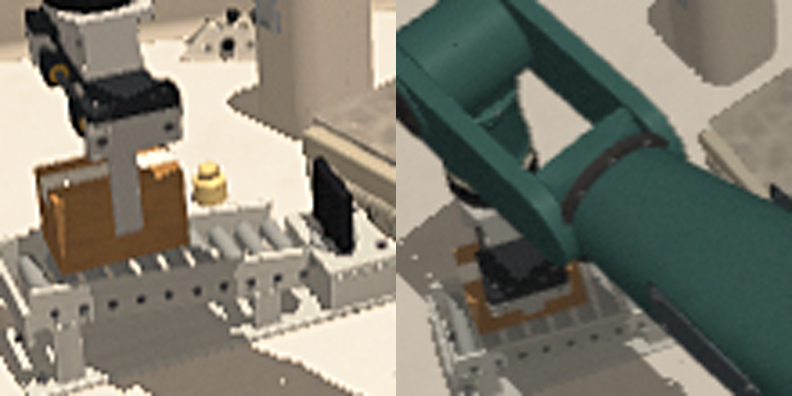

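z8: the carton hangs lengthwise between the side plates over the upper rollers (side crop (120,215)), and the paddle stands across at (333,200). I lower it until it touches.

carry_out --increments '[[255, [0, 1, 4], 0], [255, [0, 0, 3], 0], [255, [0, 0, 2], 0], [255, [0, 0, 1.5], 0], [255, [0, 0, 0], 0]]'

```text
time: 21.5
tool_pos: [0.4201, 0.3431, 0.1175]
ee_rot: [-3.141, 0.0, 1.72]
wrist_force: [0.1, 0.9, -2.7]
width: 0.0559
finger_force: 30.0
```

carry_out --increments '[[255, [0, 0, 1.5], 0], [255, [0, 0, 1.5], 0], [255, [0, 0, 0], 0]]'

```text
time: 21.8
tool_pos: [0.4201, 0.344, 0.1169]
ee_rot: [3.14, -0.002, 1.721]
wrist_force: [-2.2, -1.0, 5.4]
width: 0.0559
finger_force: 30.0
```

carry_out --increments '[[255, [0, 0, -1], 0], [50, [0, 0, 0], 0], [50, [0, 0, 0], 0], [50, [0, 0, 0], 0], [50, [0, 0, 0], 0], [50, [0, 0, -10], 0], [50, [0, 0, -30], 0], [50, [0, 0, -40], 0]]'

```text
time: 22.6
tool_pos: [0.4191, 0.3423, 0.1948]
ee_rot: [-3.137, 0.002, 1.72]
wrist_force: [1.0, 0.4, 0.6]
width: 0.0756
finger_force: 0.0
```

carry_out --increments '[[50, [40, 0, -20], 0], [50, [40, 0, 0], 0], [50, [0, 0, 0], 0], [50, [0, 0, 0], 0], [50, [0, 0, 0], 0], [50, [0, 0, 0], 0], [50, [0, 0, 0], 0], [50, [0, 0, 0], 0]]'

```text
time: 23.4
tool_pos: [0.4084, 0.4215, 0.2158]
ee_rot: [-3.142, 0.0, 1.719]
wrist_force: [0.3, 0.0, -0.2]
width: 0.0756
finger_force: 0.0
```

carry_out --increments '[[50, [0, 0, 0], 0], [50, [0, 0, 0], 0], [50, [0, 0, 0], 0], [50, [0, 0, 0], 0], [50, [0, 0, 0], 0], [50, [0, 0, 0], 0], [50, [0, 0, 0], 0], [50, [0, 0, 0], 0]]'

```text
time: 24.2
tool_pos: [0.4082, 0.4222, 0.2157]
ee_rot: [-3.142, 0.0, 1.72]
wrist_force: [0.6, 0.1, 0.5]
width: 0.0759
finger_force: 0.0
```

Run:
```python
from h import *
o=robot.get_obs();print(o["tool_pos"],o["wrist_force"])
P=[]
for i in range(3):
    s=robot.snapshot("side")
    m=cv2.inRange(cv2.cvtColor(s,cv2.COLOR_BGR2HSV),(5,100,60),(18,255,255));m[:, :190]=0;m[:,300:]=0;m[:200]=0;m[300:]=0
    m=cv2.morphologyEx(m,cv2.MORPH_OPEN,np.ones((3,3)));ys,xs=np.nonzero(m);print(xs.min(),xs.max(),ys.min(),ys.max(),len(xs))
    k=(xs.mean(),ys.mean())
for x in(.05,.06,.07,.175):
    u=np.radians(98.3);c=np.array([.4436+x*np.cos(u),.17+x*np.sin(u),.045+.011+(x-.044)*.1228+.033]);print(x,proj("side",c))
print(k)
cv2.imwrite("pics/z9.png",crop(s,190,190,130,110,5))
```

```text
[0.4082 0.4222 0.2157] [0.6364 0.1495 0.4925]
243 283 230 261 896
243 283 230 261 904
243 283 230 261 895
0.05 [265.6234 246.4114]
0.06 [262.2872 246.846 ]
0.07 [258.932 247.283]
0.175 [222.5146 252.0263]
(np.float64(263.29385474860334), np.float64(247.64692737430167))
```

The carton has rolled down and is at rest about 57 mm uphill. I do a quick numeric check on the paddle, then hand in.

Run:
```python
from h import *
s=robot.snapshot("side")
for im in(s,cv2.imread("pics/side7.png")):
    g=im.max(2);ys,xs=np.nonzero(g[225:262,270:295]<45);print(xs.min()+270,xs.max()+270,ys.min()+225,ys.max()+225,len(xs))
print(robot.close_job())
```

```text
282 292 239 259 97
277 292 234 259 205
the job is handed in; nothing more can be done
None
```

The stop key is seated in the slot and turned across the lane, the carton rolled down and rests against the paddle about 57 mm uphill of the slot, and the job was handed in at about 24 s (the hand-in gave no verdict; I took no late picture of the bystanders, and the carton half hid the paddle in the last check).

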